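# Size an unmarked gap key in the sprung slot gauge

### The job

Take the yellow gap key that stands between the two red studs and find its size in the sprung slot gauge: offer its tongue to the narrowest slot first and work up, feeling lightly for each slot without forcing the floating deck down, until the first slot takes it. Leave it fully seated there, upright and released, with the step under its head resting squarely on both lips of the slot; never let it sink into a wider slot, where the step goes in too, and the other two keys, the coil spring and the bearing ring stay where they are.

Things in the scene. Friction and masses are not known exactly. Their poses are not given: they have to be found in the camera images.
- gauge: sprung slot gauge, fixed to the worktop: blue foot 100 (x) x 190 (y) x 12 mm; above it an aluminium deck floats on springs, its top 58 mm over the worktop when up. Origin: centre of the foot's underside; axes x along the slots, y along the row. Four guide posts at the deck's corners stand 3 mm above it
- deck (a joint): the floating aluminium deck, 70 (x) x 160 (y) x 32 mm: how far it is pressed down, m: 0 up, 0.010 bottomed. It gives way at about 2 N and then takes about 1.5 N for each mm; it springs back up
- block: wooden storage block, fixed, 216 (x) x 64 (y) x 44 mm high; three pockets along x, 72 mm apart, each 32 x 19 mm, 40 mm deep. A key stands in each, the head resting on the block's top, its axes as the block's. Red studs either side mark the pocket at the -x end, nearest the robot. Origin: centre of its underside
- marked_pocket (a point): centre of the mouth of the pocket between the two red studs, level with the block's top (44 mm above the worktop)
- coil_spring: loose bystander: steel coil spring, 31 mm across, 36 mm high, standing on the worktop
- bearing_race: loose bystander: steel bearing ring, 62 mm across, 17 mm high
- slot0 (a point): centre of the mouth of slot 1 of 5, 2.5 mm wide (y), 32 mm long (x), square-edged, straight through, level with the deck's top; 1 dot(s) beside it. Slots lie 27 mm apart from +y (narrowest) to -y, slot 3 over the gauge's centre. A tongue fits the slot 1.5 mm wider than itself: its step then rests on both lips. In a wider slot the step sinks in too, or hangs on one lip
- slot1 (a point): centre of the mouth of slot 2 of 5, 5.5 mm wide (y), 32 mm long (x), square-edged, straight through, level with the deck's top; 2 dot(s) beside it. Slots lie 27 mm apart from +y (narrowest) to -y, slot 3 over the gauge's centre. A tongue fits the slot 1.5 mm wider than itself: its step then rests on both lips. In a wider slot the step sinks in too, or hangs on one lip
- slot2 (a point): centre of the mouth of slot 3 of 5, 10.5 mm wide (y), 32 mm long (x), square-edged, straight through, level with the deck's top; 3 dot(s) beside it. Slots lie 27 mm apart from +y (narrowest) to -y, slot 3 over the gauge's centre. A tongue fits the slot 1.5 mm wider than itself: its step then rests on both lips. In a wider slot the step sinks in too, or hangs on one lip
- slot3 (a point): centre of the mouth of slot 4 of 5, 15.5 mm wide (y), 32 mm long (x), square-edged, straight through, level with the deck's top; 4 dot(s) beside it. Slots lie 27 mm apart from +y (narrowest) to -y, slot 3 over the gauge's centre. A tongue fits the slot 1.5 mm wider than itself: its step then rests on both lips. In a wider slot the step sinks in too, or hangs on one lip
- slot4 (a point): centre of the mouth of slot 5 of 5, 20.5 mm wide (y), 32 mm long (x), square-edged, straight through, level with the deck's top; 5 dot(s) beside it. Slots lie 27 mm apart from +y (narrowest) to -y, slot 3 over the gauge's centre. A tongue fits the slot 1.5 mm wider than itself: its step then rests on both lips. In a wider slot the step sinks in too, or hangs on one lip
- key_a: one of three like gap keys, 90 g: yellow head 44 (x) x 20 (y) x 40 mm high, striped black; under it a steel step 8 mm high, then a tongue 28 mm long, both 24 mm wide (x), hidden in the pocket. Tongue thickness (y) 4, 9 or 14 mm, one key of each, which is not told; the step is 3.6 mm thicker. Origin: tongue's lower end, z up: step's underside z 28, head z 36 to 76 mm. Grip the head across y
- key_b: one of three like gap keys, 90 g: yellow head 44 (x) x 20 (y) x 40 mm high, striped black; under it a steel step 8 mm high, then a tongue 28 mm long, both 24 mm wide (x), hidden in the pocket. Tongue thickness (y) 4, 9 or 14 mm, one key of each, which is not told; the step is 3.6 mm thicker. Origin: tongue's lower end, z up: step's underside z 28, head z 36 to 76 mm. Grip the head across y
- key_c: one of three like gap keys, 90 g: yellow head 44 (x) x 20 (y) x 40 mm high, striped black; under it a steel step 8 mm high, then a tongue 28 mm long, both 24 mm wide (x), hidden in the pocket. Tongue thickness (y) 4, 9 or 14 mm, one key of each, which is not told; the step is 3.6 mm thicker. Origin: tongue's lower end, z up: step's underside z 28, head z 36 to 76 mm. Grip the head across y
There are look-alikes about, which are no part of the job. What is shaped like the key_b but blue, purple or turquoise is not meant.

How it is judged:
On the way, in this order (a step that is already met when the one before it is completed fails the run):
1. a key is lifted clear of the block (height (world z) of any of key_a, key_b, key_c above 0.04 m), for 0.1 s.
2. its tongue is offered to the narrowest slot: its end within 8 mm of the slot's centre, touching the deck (((horizontal distance between key_a and slot0 below 0.008 m and z of key_a in the frame of slot0 below 0.003 m and contact force between key_a and gauge above 0.5 N) or (horizontal distance between key_b and slot0 below 0.008 m and z of key_b in the frame of slot0 below 0.003 m and contact force between key_b and gauge above 0.5 N) or (horizontal distance between key_c and slot0 below 0.008 m and z of key_c in the frame of slot0 below 0.003 m and contact force between key_c and gauge above 0.5 N))), for 0.1 s.
At the end, for the whole second after the job is handed in: the key from the marked pocket stands in the first slot that takes it, step on both lips: its end within 6 mm of the slot's centre and 1.1 mm of its centre line, 26 to 31 mm below the deck's top, within 0.05 rad of upright, at rest; other keys, coil spring, bearing ring within 15 mm of their start (((((horizontal distance between key_a and slot1 below 0.006 m and y of key_a in the frame of slot1 between -0.0011 and 0.0011 m) or (horizontal distance between key_a and slot2 below 0.006 m and y of key_a in the frame of slot2 between -0.0011 and 0.0011 m) or (horizontal distance between key_a and slot3 below 0.006 m and y of key_a in the frame of slot3 between -0.0011 and 0.0011 m) or (horizontal distance between key_a and slot4 below 0.006 m and y of key_a in the frame of slot4 between -0.0011 and 0.0011 m)) and z of key_a in the frame of slot0 between -0.031 and -0.026 m and angle between key_a's own z axis and vertical below 0.05 rad and linear speed of key_a below 0.02 m/s and distance of each of key_b, key_c from where it was at the start of the episode below 0.015 m and horizontal distance between each of key_b, key_c and marked_pocket above 0.04 m) or (((horizontal distance between key_b and slot1 below 0.006 m and y of key_b in the frame of slot1 between -0.0011 and 0.0011 m) or (horizontal distance between key_b and slot2 below 0.006 m and y of key_b in the frame of slot2 between -0.0011 and 0.0011 m) or (horizontal distance between key_b and slot3 below 0.006 m and y of key_b in the frame of slot3 between -0.0011 and 0.0011 m) or (horizontal distance between key_b and slot4 below 0.006 m and y of key_b in the frame of slot4 between -0.0011 and 0.0011 m)) and z of key_b in the frame of slot0 between -0.031 and -0.026 m and angle between key_b's own z axis and vertical below 0.05 rad and linear speed of key_b below 0.02 m/s and distance of each of key_a, key_c from where it was at the start of the episode below 0.015 m and horizontal distance between each of key_a, key_c and marked_pocket above 0.04 m) or (((horizontal distance between key_c and slot1 below 0.006 m and y of key_c in the frame of slot1 between -0.0011 and 0.0011 m) or (horizontal distance between key_c and slot2 below 0.006 m and y of key_c in the frame of slot2 between -0.0011 and 0.0011 m) or (horizontal distance between key_c and slot3 below 0.006 m and y of key_c in the frame of slot3 between -0.0011 and 0.0011 m) or (horizontal distance between key_c and slot4 below 0.006 m and y of key_c in the frame of slot4 between -0.0011 and 0.0011 m)) and z of key_c in the frame of slot0 between -0.031 and -0.026 m and angle between key_c's own z axis and vertical below 0.05 rad and linear speed of key_c below 0.02 m/s and distance of each of key_a, key_b from where it was at the start of the episode below 0.015 m and horizontal distance between each of key_a, key_b and marked_pocket above 0.04 m)) and distance of each of coil_spring, bearing_race from where it was at the start of the episode below 0.015 m); the robot touches nothing.
It fails at once if the deck is pressed down more than 8 mm, which takes about 14 N: the key is being forced (value of joint deck above 0.008 m).
It fails at once if a key and the gauge press on each other with more than 25 N (contact force between any of key_a, key_b, key_c and gauge above 25 N).
It fails at once if a key sinks more than 33 mm into a slot, that is, with its step: that slot is too wide ((z of key_a in the frame of slot0 below -0.033 m and y of key_a in the frame of gauge between -0.075 and 0.075 m and x of key_a in the frame of gauge between -0.02 and 0.02 m) or (z of key_b in the frame of slot0 below -0.033 m and y of key_b in the frame of gauge between -0.075 and 0.075 m and x of key_b in the frame of gauge between -0.02 and 0.02 m) or (z of key_c in the frame of slot0 below -0.033 m and y of key_c in the frame of gauge between -0.075 and 0.075 m and x of key_c in the frame of gauge between -0.02 and 0.02 m)).
It fails at once if a second key, the coil spring or the bearing ring is disturbed by more than 15 mm (distance of each of key_a, key_b from where it was at the start of the episode above 0.015 m or distance of each of key_a, key_c from where it was at the start of the episode above 0.015 m or distance of each of key_b, key_c from where it was at the start of the episode above 0.015 m or not (distance of coil_spring from where it was at the start of the episode below 0.015 m) or not (distance of bearing_race from where it was at the start of the episode below 0.015 m)).
It also fails if it takes over 72 s, if anything falls off the work surface, if the arm or the gripper's body presses on something with over 40 N, if the wrist force passes 120 N, or if a joint passes its speed limit or range.

### The arm

A 7-joint arm with a two-finger parallel gripper is mounted at the origin on a cart in front of the work surface, level with it; the furniture and walls round the work are solid. World frame = base frame: x ahead of the robot, y to its left, z up, the work surface at z = 0. Lengths are in m, angles in rad, forces in N, time in s.
With the tool pointing down it reaches from about 0.35 to 0.9 m from the base axis. Payload 7.2 kg.
Tool frame: the origin (TCP) lies midway between the tips of the shut fingers; the grasp point (between the pads) lies 19 mm behind it; z points along the fingers, y is the line along which they close (so a half turn about z gives the same grasp; the last joint's range is limited). The gripper opens to 88 mm and grips with 3 to 60 N. Pads are 20 mm wide; open, the fingers measure 115 mm over their backs; the gripper's body (75 mm by 178 mm) begins 61 mm behind the grasp point.
Start: joints at [1.091, 0.411, -0.013, 1.596, 0.006, 1.134, -0.082], TCP at [0.25, -0.573, 0.223] pointing down, gripper open.
Joint ranges: [-2.95, 2.95], [-0.29, 1.99], [-1.47, 1.44], [0.14, 2.54], [-1.03, 4.17], [0.13, 1.85], [-2.86, 2.86]. Speed limits (rad/s): [2.39, 2.39, 3.01, 3.01, 3.14, 3.14, 3.14].

### API

Orientations are given as a unit quaternion [w, x, y, z].
In Python, from station import ctrl, imaging gives the robot as it stands.
- The arm moves only by the tool step_arm, never from a script. Its argument "deltas" is a list of rows, each a list of 2 entries, a list of its own where there are three numbers: the shift along the world's x, y, z in mm, then the turn, a rotation vector about the world's x, y, z in degrees. In form: [[[tx, ty, tz], [wx, wy, wz]], ...]. A call has 1 to 5 rows; each row is the pose to reach, as a shift and turn from the pose commanded when the call began; what a row does not reach only later rows make up. A row lasts 1/8 s, in which the tool goes at most 62.5 mm and 10.7 degrees, less where a joint would pass 70% of its speed; a pose out of reach is approached as far as the arm can. A call with a gripper value outside its range is refused whole. "hand" is the finger opening in mm, from 0 to 87.8, set as the call begins (left out, the last holds). The fingers move at their own pace and stop on an object; "grip_force" is the grip in N (left out, the last holds). Time passes only in rows, so rows that repeat a pose let the fingers close. It gives the time, the measured TCP pose, the force, the opening and the grip force at its end, in the units of the state.
- ctrl.state(): the state, without advancing time (a new reading comes with each control period).
- imaging.capture(name): name is "scene" or "top"; returns a dict with "image" (384x512x3 uint8, red, green, blue), "camera_matrix" (3x3 intrinsics, pixels), "cam_to_world" (4x4, takes a point from camera to world coordinates). Camera axes: x right, y down, z forward; pixel columns grow to the right and rows downward; lengths in m; the calibration is good to about 2 mm. A picture is of the moment at which its call begins. There is no depth.
- ctrl.finish_job(): hands the job in; it is judged then, once.
The state is a dict: "time_s": time; "joints": joint angles; "joint_velocities": joint speeds; "joint_efforts": joint torques, N m; "tcp_pos": TCP position; "tool_rot": TCP orientation; "force": force on the tool from outside, world axes, zero at the start; "torque": the same for the moment, N m; "opening": finger opening in m; "grasp_force": force on a finger pad.
Only numpy, scipy, OpenCV 4.12 (cv2) and the standard library are available. Lean on these libraries where they do the work, as an engineer would, in place of code of your own. Each camera call takes 0.05 s, during which the arm holds its last target. There are 200 camera calls.

## Working session

There is one attempt and no reset: what is moved stays moved. The work goes in short steps, Python scripts to look and compute and a tool call to move; the robot and the scene stay as the last step left them, time stands still between calls to the robot, and variables do not carry over. Pictures are saved under pics/ and viewed, at most 10 in all, crops included, and the job is handed in when it is done.

Besides the shell and the picture viewer there is one more tool, called after "Request:" as a command line: name --argument value ..., lists and objects as JSON in quotes. step_arm: Moves the arm, as the interface text tells. Its arguments: {"type":"object","properties":{"deltas":{"type":"array","items":{"type":"array"}},"hand":{"type":"number"},"grip_force":{"type":"number"}},"required":["deltas"]}

```bash
mkdir -p pics
python3 - <<'E'
from station import ctrl, imaging
import cv2,pickle
for n in("scene","top"):
    d=imaging.capture(n);pickle.dump(d,open(n+"0.pkl","wb"))
    cv2.imwrite(f"pics/{n}0.png",cv2.resize(d["image"][:,:,::-1],(800,600),interpolation=cv2.INTER_CUBIC))
    print(d["camera_matrix"],d["cam_to_world"])
s=ctrl.state();print(s["tcp_pos"],s["tool_rot"],s["time_s"],s["force"])
E
```

```text
[[417.92524169   0.         255.09281303]
 [  0.         417.92524169 196.92490089]
 [  0.           0.           1.        ]] [[-0.48066988 -0.55738478  0.67696284 -0.12727551]
 [-0.87678778  0.31792774 -0.36078405  0.46648577]
 [-0.01412973 -0.76697077 -0.64152645  0.7489205 ]
 [ 0.          0.          0.          1.        ]]
[[436.61023481   0.         253.44933852]
 [  0.         436.61023481 188.86721382]
 [  0.           0.           1.        ]] [[ 2.47399505e-02 -9.77581280e-01  2.09099920e-01  3.37959851e-01]
 [-9.99693889e-01 -2.41404685e-02  5.41897473e-03  6.60698573e-02]
 [-2.49718209e-04 -2.09169978e-01 -9.77879266e-01  1.30044191e+00]
 [ 0.00000000e+00  0.00000000e+00  0.00000000e+00  1.00000000e+00]]
[ 0.24992826 -0.57237436  0.22191385] [-6.80193763e-04  9.78879021e-01  2.04439138e-01 -1.96709758e-04] 0.1 [-0.31537694 -0.26374559  0.01120559]
```

View pics/scene0.png

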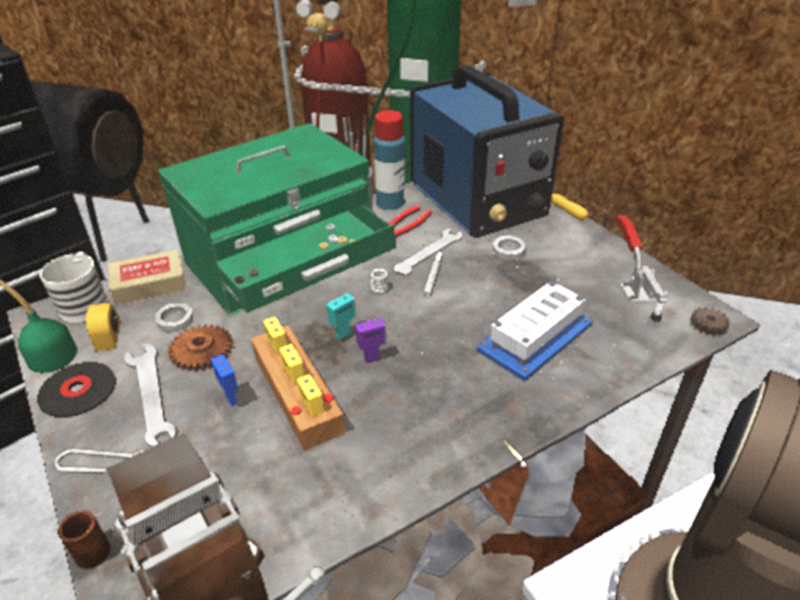

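View pics/top0.png

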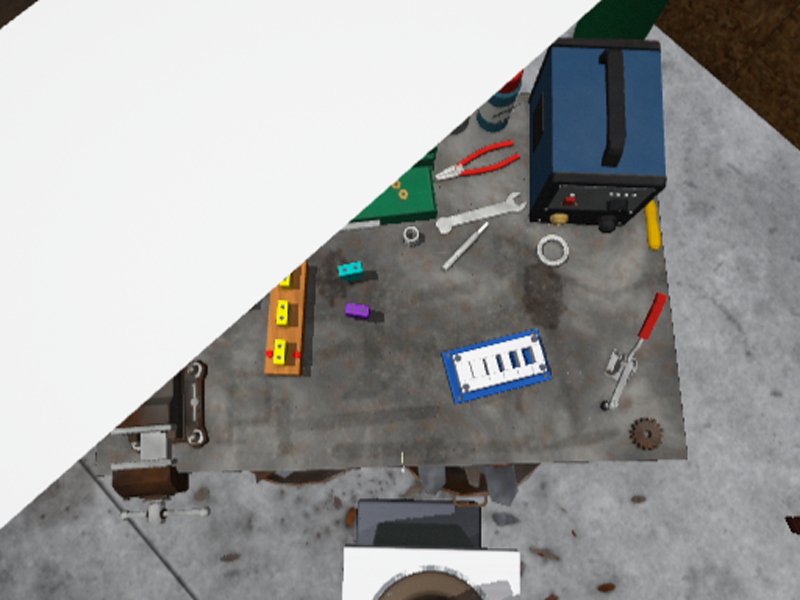

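Run:
```python
import cv2,pickle,numpy as np
t=pickle.load(open("top0.pkl","rb"))["image"][:,:,::-1]
def c(im,x,y,w,h,k):
    return cv2.resize(im[y:y+h,x:x+w],(w*k,h*k),interpolation=cv2.INTER_CUBIC)
a=c(t,278,205,80,60,8); b=c(t,155,165,50,80,7)
cv2.imwrite("pics/ga.png",c(t,278,205,80,60,10)[:600]);cv2.imwrite("pics/bl.png",b)
```

```text
(no output)
```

View pics/ga.png

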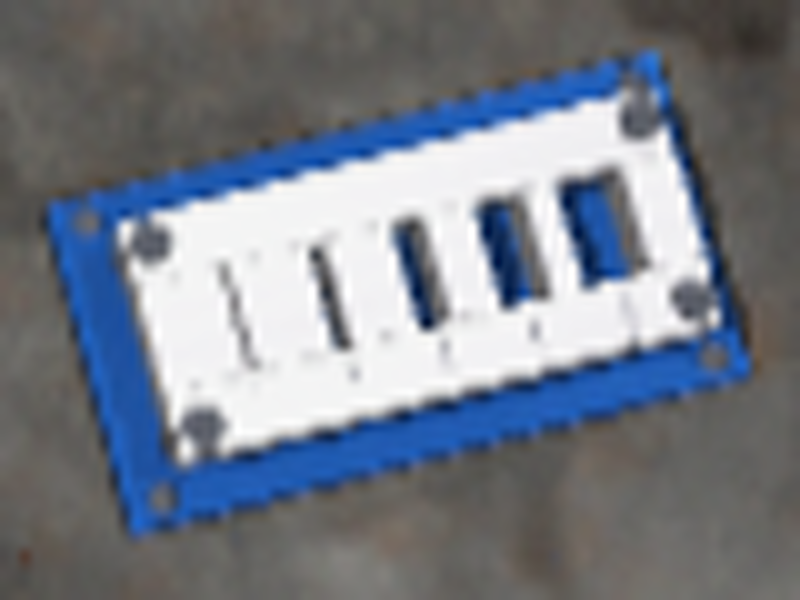

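View pics/bl.png

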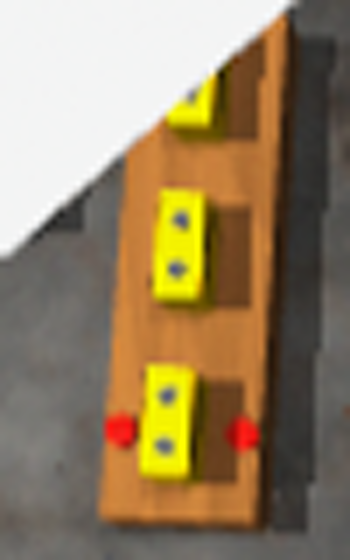

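```bash
cat > h.py <<'E'
import numpy as np,pickle
from scipy.optimize import least_squares
def proj(d,P):
    T=np.linalg.inv(d["cam_to_world"]);p=np.atleast_2d(P)@T[:3,:3].T+T[:3,3]
    q=p@d["camera_matrix"].T;return q[:,:2]/q[:,2:]
def unproj(d,uv,z):
    K=d["camera_matrix"];T=d["cam_to_world"];r=T[:3,:3]@np.linalg.solve(K,[uv[0],uv[1],1]);o=T[:3,3]
    return o+r*(z-o[2])/r[2]
def place(p,L):
    c,s=np.cos(p[2]),np.sin(p[2]);L=np.asarray(L,float)
    return np.c_[p[0]+c*L[:,0]-s*L[:,1],p[1]+s*L[:,0]+c*L[:,1],L[:,2]]
def fit(d,L,uv,x0):
    r=least_squares(lambda p:(proj(d,place(p,L))-uv).ravel(),x0,x_scale=[.01,.01,.1],loss="soft_l1")
    return r.x,(proj(d,place(r.x,L))-uv)
def crop(uv,x,y,k): return (np.array(uv,float)+.5)/k-.5+[x,y]
E
python3 - <<'E'
from h import *
t=pickle.load(open("top0.pkl","rb"))
# gauge: +y -> image left; +x -> image up
L=[[.05,.095,.012],[.05,-.095,.012],[-.05,-.095,.012],[-.05,.095,.012],
   [.035,.08,.058],[.035,-.08,.058],[-.035,-.08,.058],[-.035,.08,.058],
   [.016,.054,.058],[-.016,.054,.058]]
uv=crop([[50,205],[655,50],[750,375],[135,530],[117,220],[638,88],[722,335],[178,463],[223,262],[255,368]],278,205,10)
g,r=fit(t,L,uv,[.45,-.1,.25]);print("gauge",g,np.degrees(g[2]));print(r.round(2))
for i in range(5): print(i,place(g,[[0,.054-.027*i,.058]])[0])
# block: +x up in the image
K=lambda cx:[[cx+.022,.01,.084],[cx+.022,-.01,.084],[cx-.022,-.01,.084],[cx-.022,.01,.084]]
L=K(-.072)+K(0)+[[-.108,.032,.044],[-.108,-.032,.044]]
uv=crop([[147,364],[196,368],[190,480],[138,476],[160,188],[207,194],[200,302],[153,298],[100,518],[258,520]],155,165,7)
b,r=fit(t,L,uv,[.5,.3,0]);print("block",b,np.degrees(b[2]));print(r.round(2))
print("key",place(b,[[-.072,0,.084]])); 
s=pickle.load(open("scene0.pkl","rb"))
print("scene px(800) key corners",proj(s,place(b,K(-.072)))*800/512)
print("scene px deck corners",proj(s,place(g,[[.035,.08,.058],[.035,-.08,.058],[-.035,-.08,.058],[-.035,.08,.058]]))*800/512)
import cv2
im=s["image"][:,:,::-1]
A=cv2.resize(im[190:245,300:385],None,fx=4.7,fy=4.7,interpolation=cv2.INTER_CUBIC)
B=cv2.resize(im[230:290,175:225],None,fx=7,fy=7,interpolation=cv2.INTER_CUBIC)
o=np.zeros((420,760,3),np.uint8);o[:A.shape[0],:A.shape[1]]=A;o[:420,405:405+350]=B
cv2.imwrite("pics/sc.png",o)
E
```

```text
gauge [ 0.48331934 -0.11821754  0.26807965] 15.35983259370006
[[-0.81 -0.17]
 [ 0.22  0.08]
 [ 0.33  0.18]
 [-0.6   0.42]
 [-0.08  0.07]
 [ 1.6  -0.08]
 [ 0.15 -1.14]
 [ 0.2  -0.27]
 [-0.15  0.12]
 [-0.39  0.45]]
0 [ 0.46901581 -0.06614635  0.058     ]
1 [ 0.47616757 -0.09218194  0.058     ]
2 [ 0.48331934 -0.11821754  0.058     ]
3 [ 0.4904711  -0.14425313  0.058     ]
4 [ 0.49762286 -0.17028873  0.058     ]
block [ 0.56210312  0.27936888 -0.00670922] -0.384409854229095
[[-0.02  0.31]
 [ 0.08 -0.04]
 [-0.09 -0.41]
 [ 0.18 -0.06]
 [-0.14  0.38]
 [ 0.16 -0.26]
 [ 0.16 -0.44]
 [-0.2  -0.09]
 [ 0.09  0.11]
 [-0.23  0.53]]
key [[0.49010474 0.27985194 0.084     ]]
scene px(800) key corners [[297.45983392 376.55394732]
 [310.58748709 371.61618231]
 [322.81579955 391.59117322]
 [309.34640219 396.85347107]]
scene px deck corners [[490.53091904 322.79363717]
 [550.10901515 279.6399016 ]
 [584.70132724 297.64050107]
 [525.71390042 343.97720794]]
```

View pics/sc.png

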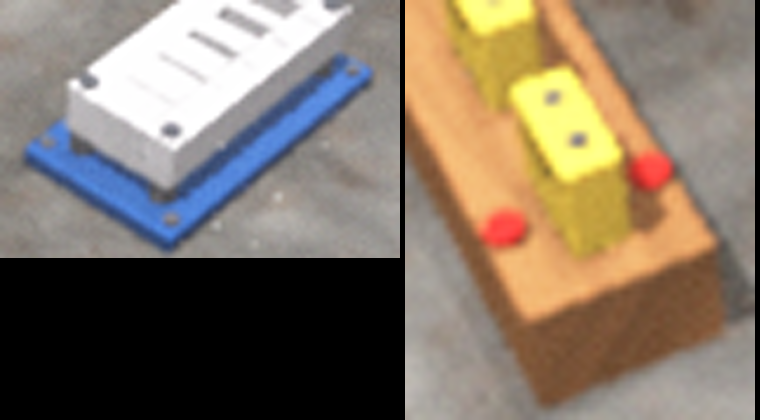

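Request:
step_arm --deltas '[[[40, 47, 0], [0, 0, -6]], [[80, 94, 0], [0, 0, -12]], [[120, 141, 0], [0, 0, -18]], [[160, 188, 0], [0, 0, -24]], [[200, 235, 0], [0, 0, -24]]]' --hand 42 --grip_force 20

```text
time_s: 0.72
tcp_pos: [0.4511, -0.336, 0.2225]
tool_rot: [0.0, 1.0, -0.004, -0.0]
force: [0.7, -0.7, 0.2]
opening: 0.0431
grasp_force: 0.0
```

Request:
step_arm --deltas '[[[0, 62, 0], [0, 0, 0]], [[0, 124, 0], [0, 0, 0]], [[0, 186, 0], [0, 0, 0]], [[0, 248, 0], [0, 0, 0]], [[0, 310, 0], [0, 0, 0]]]'

```text
time_s: 1.35
tcp_pos: [0.4497, -0.0259, 0.2226]
tool_rot: [0.0, 1.0, -0.004, 0.0]
force: [0.3, -0.3, -0.1]
opening: 0.0418
grasp_force: 0.0
```

Request:
step_arm --deltas '[[[8, 61, 0], [0, 0, 0]], [[16, 122, 0], [0, 0, 0]], [[24, 183, 0], [0, 0, 0]], [[32, 244, 0], [0, 0, 0]], [[40, 307, 0], [0, 0, 0]]]'

```text
time_s: 1.98
tcp_pos: [0.4901, 0.2798, 0.2224]
tool_rot: [0.0, 1.0, -0.004, -0.0]
force: [1.6, -0.7, 1.1]
opening: 0.0419
grasp_force: 0.0
```

Request:
step_arm --deltas '[[[0, 0, -30], [0, 0, 0]], [[0, 0, -60], [0, 0, 0]], [[0, 0, -90], [0, 0, 0]], [[0, 0, -100], [0, 0, 0]], [[0, 0, -100], [0, 0, 0]]]'

```text
time_s: 2.6
tcp_pos: [0.4898, 0.2781, 0.1224]
tool_rot: [0.0, 1.0, -0.004, -0.001]
force: [0.5, -0.2, -0.2]
opening: 0.0421
grasp_force: 0.0
```

Run:
```python
from station import ctrl, imaging
import cv2,pickle,numpy as np
from h import *
o=np.zeros((480,790,3),np.uint8)
for n,(x,y,w,h,k),X in(("scene",(165,200,65,80,6),0),("top",(155,185,65,80,6),400)):
    d=imaging.capture(n);pickle.dump(d,open(n+"1.pkl","wb"))
    o[:,X:X+w*k]=cv2.resize(d["image"][y:y+h,x:x+w,::-1],None,fx=k,fy=k,interpolation=cv2.INTER_CUBIC)
cv2.imwrite("pics/g1.png",o)
s=ctrl.state();print(s["tcp_pos"],s["tool_rot"],s["time_s"],s["force"],s["opening"])
w,x,y,z=s["tool_rot"];print("tool angle",np.degrees(2*np.arctan2(y,x))-90)
```

```text
[0.49059401 0.2786097  0.12370538] [-3.70131513e-04  9.99993225e-01 -3.61202410e-03  6.04622016e-04] 2.7 [-0.02420561  0.87797942 -0.33897574] 0.04209443014155475
tool angle -90.41390847672054
```

View pics/g1.png

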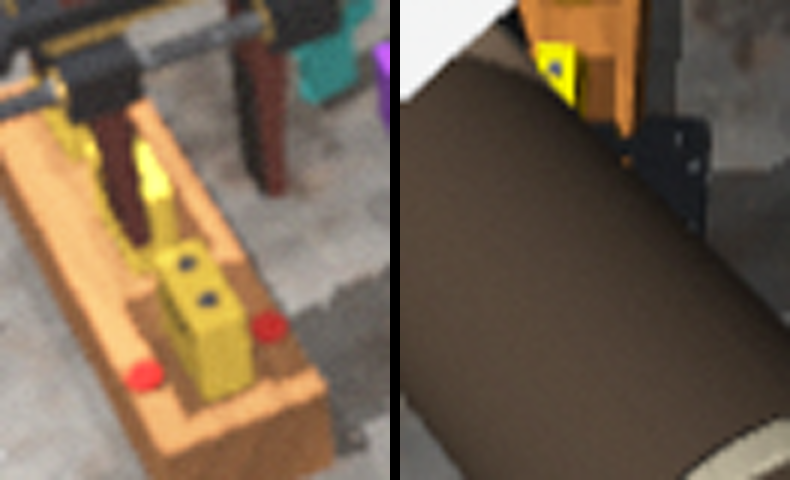

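Request:
step_arm --deltas '[[[0, 0, -20], [0, 0, 0]], [[0, 0, -40], [0, 0, 0]], [[0, 0, -55], [0, 0, 0]], [[0, 0, -68], [0, 0, 0]], [[0, 0, -68], [0, 0, 0]]]'

```text
time_s: 3.32
tcp_pos: [0.4897, 0.278, 0.0541]
tool_rot: [0.0, 1.0, -0.003, -0.001]
force: [0.1, -0.4, 0.7]
opening: 0.0418
grasp_force: 0.0
```

Request:
step_arm --deltas '[[[0, 0, 0], [0, 0, 0]], [[0, 0, 0], [0, 0, 0]], [[0, 0, 0], [0, 0, 0]], [[0, 0, 0], [0, 0, 0]], [[0, 0, 0], [0, 0, 0]]]' --hand 10

```text
time_s: 3.95
tcp_pos: [0.4904, 0.2787, 0.0552]
tool_rot: [-0.0, 1.0, -0.004, 0.0]
force: [-0.5, 0.7, 5.7]
opening: 0.0199
grasp_force: 20.0
```

Request:
step_arm --deltas '[[[0, 0, 15], [0, 0, 0]], [[0, 0, 35], [0, 0, 0]], [[0, 0, 60], [0, 0, 0]], [[0, 0, 90], [0, 0, 0]], [[0, 0, 100], [0, 0, 0]]]' --grip_force 25

```text
time_s: 4.58
tcp_pos: [0.4906, 0.2786, 0.1567]
tool_rot: [-0.001, 1.0, -0.004, 0.001]
force: [-0.0, -0.5, -0.2]
opening: 0.0196
grasp_force: 25.0
```

Request:
step_arm --deltas '[[[0, -50, 0], [0, 0, 3]], [[0, -110, 0], [0, 0, 6]], [[-5, -170, 0], [0, 0, 9]], [[-10, -230, 0], [0, 0, 12.5]], [[-15, -280, 0], [0, 0, 15.7]]]'

```text
time_s: 5.2
tcp_pos: [0.4741, -0.0044, 0.1542]
tool_rot: [0.0, 0.991, 0.133, -0.0]
force: [0.7, -0.5, 0.3]
opening: 0.0197
grasp_force: 25.0
```

Request:
step_arm --deltas '[[[-3, -40, -10], [0, 0, 0]], [[-5, -65, -15], [0, 0, 0]], [[-5, -65, -25], [0, 0, 0]], [[-5, -65, -25], [0, 0, 0]], [[-5, -65, -25], [0, 0, 0]]]'

```text
time_s: 5.82
tcp_pos: [0.4701, -0.0654, 0.1296]
tool_rot: [-0.0, 0.991, 0.134, -0.0]
force: [0.0, -0.1, -1.1]
opening: 0.0201
grasp_force: 25.0
```

```bash
cat > look.py <<'E'
import sys,cv2,pickle,numpy as np
from station import ctrl, imaging
from h import *
tag=sys.argv[1]
o=np.zeros((480,790,3),np.uint8)
for n,(x,y,w,h,k),X in(("scene",(305,165,65,80,6),0),("top",(280,190,65,80,6),400)):
    d=imaging.capture(n);pickle.dump(d,open(n+tag+".pkl","wb"))
    o[:,X:X+w*k]=cv2.resize(d["image"][y:y+h,x:x+w,::-1],None,fx=k,fy=k,interpolation=cv2.INTER_CUBIC)
cv2.imwrite(f"pics/l{tag}.png",o)
a=[]
for i in range(1):
    s=ctrl.state();print(s["tcp_pos"].round(4) if hasattr(s["tcp_pos"],"round") else s["tcp_pos"],s["tool_rot"],s["time_s"],s["force"],s["torque"])
w,x,y,z=s["tool_rot"];print("tool angle",np.degrees(2*np.arctan2(y,x))-90)
E
python3 look.py 2
```

```text
[ 0.4703 -0.0657  0.1299] [-7.34936646e-05  9.90987602e-01  1.33953431e-01  2.13640180e-04] 5.925 [ 0.7029263   0.61916462 -0.44928765] [ 0.0480106   0.00852283 -0.01395152]
tool angle -74.6037871269146
```

View pics/l2.png

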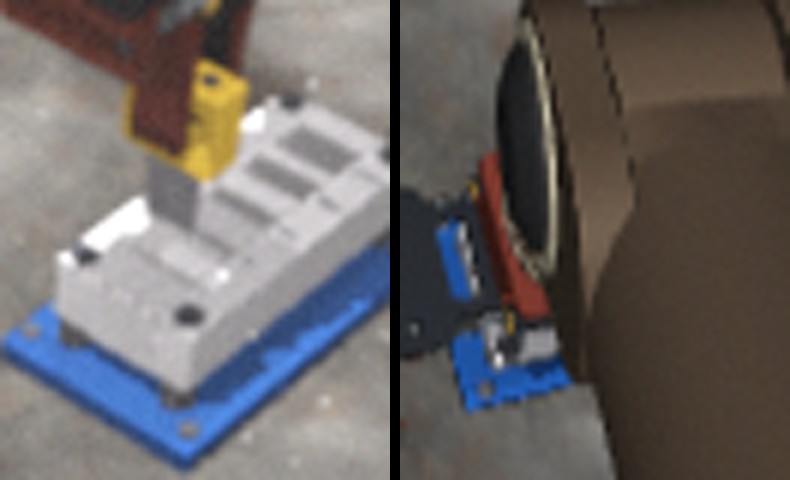

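Request:
step_arm --deltas '[[[-1, -1, -8], [0, 0, 0]], [[-1, -1, -16], [0, 0, 0]], [[-1, -1, -22], [0, 0, 0]], [[-1, -1, -23], [0, 0, 0]], [[-1, -1, -24], [0, 0, 0]]]'

```text
time_s: 6.55
tcp_pos: [0.4691, -0.0678, 0.1056]
tool_rot: [-0.0, 0.991, 0.133, -0.0]
force: [-0.8, 0.6, -1.2]
opening: 0.0197
grasp_force: 25.0
```

Request:
step_arm --deltas '[[[0, 0, -1], [0, 0, 0]], [[0, 0, -1.5], [0, 0, 0]], [[0, 0, -2], [0, 0, 0]]]'

```text
time_s: 6.92
tcp_pos: [0.4692, -0.0678, 0.1039]
tool_rot: [0.0, 0.991, 0.133, 0.0]
force: [-0.2, -0.0, 3.7]
opening: 0.0197
grasp_force: 25.0
```

Request:
step_arm --deltas '[[[0, 0, -0.5], [0, 0, 0]], [[0, 0, -1], [0, 0, 0]], [[0, 0, -1], [0, 0, 0]]]'

```text
time_s: 7.3
tcp_pos: [0.4692, -0.0678, 0.1028]
tool_rot: [0.0, 0.991, 0.133, 0.0]
force: [-0.6, 0.5, 5.4]
opening: 0.0198
grasp_force: 25.0
```

```bash
sed -i 's/(305,165,65,80,6),0/(312,185,50,40,15),0/; s/(480,790,3)/(600,760,3)/; s/,("top",(280,190,65,80,6),400)/,/' look.py && python3 look.py 3
```

```text
[ 0.4692 -0.0678  0.1028] [7.57241144e-05 9.91104626e-01 1.33084865e-01 1.82238491e-04] 7.35 [-0.29106319  0.57461068  5.08780545] [0.0699626  0.20070218 0.03251311]
tool angle -74.70421672519822
```

View pics/l3.png

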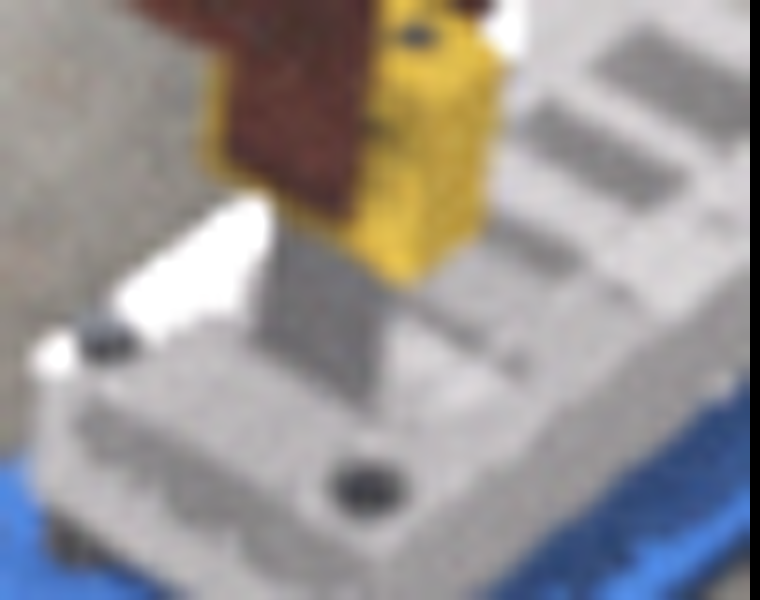

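Run:
```python
from h import *
s=pickle.load(open("scene0.pkl","rb"));s3=pickle.load(open("scene3.pkl","rb"))
L=[[.05,.095,.012],[-.05,.095,.012],[-.05,-.095,.012],[.035,.08,.058],[-.035,.08,.058],[-.035,-.08,.058]]
uv=crop([[26,155],[168,242],[374,72],[68,88],[175,152],[352,10]],300,190,4.7)
g,r=fit(s,L,uv,[.483,-.118,.268]);print(g,np.degrees(g[2]));print(r.round(2))
R=np.array([[np.cos(g[2]),np.sin(g[2])],[-np.sin(g[2]),np.cos(g[2])]])
for p in [(255,335),(370,408)]:
    w=unproj(s3,crop([p],312,185,15)[0],.0565);print(p,w.round(4),(R@(w[:2]-g[:2])*1000).round(1))
print("slot0 mouth ends px",(proj(s,place(g,[[.016,.054,.058],[-.016,.054,.058],[.016,.027,.058],[-.016,.027,.058],[.016,0,.058],[-.016,0,.058]]))-[312,185]+.5)*15)
print(place(g,[[0,.054,.058],[0,.027,.058]]))
```

```text
[ 0.47854497 -0.11490217  0.27654517] 15.844871174327197
[[-0.74 -0.76]
 [ 0.65  0.6 ]
 [ 0.19  0.11]
 [ 0.01 -0.03]
 [ 0.02 -0.07]
 [-0.2  -0.01]]
(255, 335) [ 0.4783 -0.0639  0.0565] [13.7 49.1]
(370, 408) [ 0.4543 -0.0694  0.0565] [-10.9  50.4]
slot0 mouth ends px [[227.2740231  336.26774045]
 [383.06283882 426.75874189]
 [326.68520499 260.92805232]
 [482.01337337 348.88791229]
 [423.43267155 187.60708561]
 [578.26805358 273.13863175]]
[[ 0.46380115 -0.06295393  0.058     ]
 [ 0.47117306 -0.08892805  0.058     ]]
```

Request:
step_arm --deltas '[[[0, 0, 4], [0, 0, 0]], [[-0.8, 3, 4], [0, 0, 0]], [[-0.8, 3, 1], [0, 0, 0]], [[-0.8, 3, 0], [0, 0, 0]], [[-0.8, 3, 0], [0, 0, 0]]]'

```text
time_s: 7.98
tcp_pos: [0.4682, -0.0644, 0.1027]
tool_rot: [-0.0, 0.991, 0.133, -0.0]
force: [-0.9, 2.2, 4.4]
opening: 0.0201
grasp_force: 25.0
```

```bash
python3 look.py 4
python3 - <<'E'
import cv2,pickle
a,b,c=[pickle.load(open(f"scene{i}.pkl","rb"))["image"][185:225,312:352,::-1] for i in (0,3,4)]
k=lambda i:cv2.resize(i,None,fx=10,fy=10,interpolation=cv2.INTER_LANCZOS4)
cv2.imwrite("pics/cmp.png",cv2.hconcat([k(a),k(c)]))
E
```

```text
[ 0.4681 -0.0644  0.1027] [-1.70940147e-04  9.91092126e-01  1.33177924e-01 -9.94129324e-05] 8.025 [-1.53077015  1.9569422   5.21572278] [0.62376024 0.37794631 0.00235609]
tool angle -74.69345717645965
```

View pics/cmp.png

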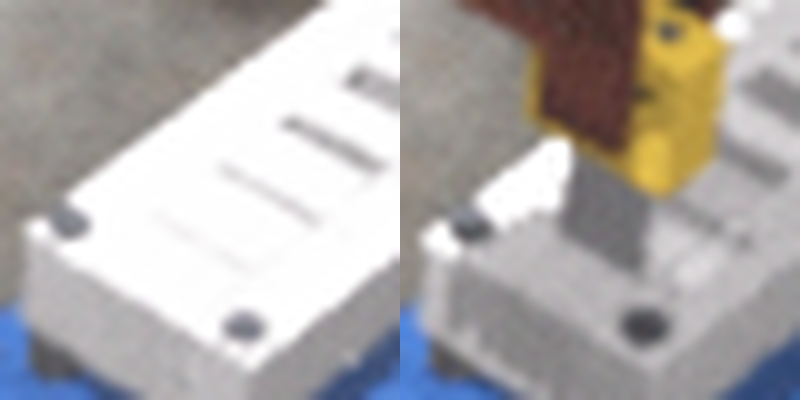

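Request:
step_arm --deltas '[[[0, 0, 5], [0, 0, 0.2]], [[3.3, -12, 5], [0, 0, 0.2]], [[6.7, -24, 5], [0, 0, 0.2]], [[6.7, -24, 2], [0, 0, 0.2]], [[6.7, -24, 0.5], [0, 0, 0.2]]]'

```text
time_s: 8.65
tcp_pos: [0.4751, -0.0899, 0.103]
tool_rot: [0.001, 0.991, 0.134, 0.0]
force: [0.1, -4.5, 2.0]
opening: 0.0199
grasp_force: 25.0
```

Request:
step_arm --deltas '[[[0, 0, -0.5], [0, 0, 0]], [[0, 0, -0.5], [0, 0, 0]], [[0, 0, -0.5], [0, 0, 0]]]'

```text
time_s: 9.02
tcp_pos: [0.4752, -0.0899, 0.1029]
tool_rot: [0.001, 0.991, 0.135, 0.0]
force: [1.4, -6.4, 2.4]
opening: 0.0199
grasp_force: 25.0
```

Request:
step_arm --deltas '[[[0.07, -0.25, 0], [0, 0, 0]], [[0.13, -0.5, 0], [0, 0, 0]], [[0.13, -0.5, 0], [0, 0, 0]]]'

```text
time_s: 9.4
tcp_pos: [0.4752, -0.0899, 0.1028]
tool_rot: [0.001, 0.991, 0.135, 0.0]
force: [0.1, -5.3, 0.7]
opening: 0.0198
grasp_force: 25.0
```

Request:
step_arm --deltas '[[[0.07, -0.25, 0], [0, 0, 0]], [[0.13, -0.5, 0], [0, 0, 0]], [[0.13, -0.5, 0], [0, 0, 0]]]'

```text
time_s: 9.78
tcp_pos: [0.4753, -0.0899, 0.1027]
tool_rot: [0.0, 0.991, 0.135, 0.0]
force: [0.1, -5.0, 1.4]
opening: 0.0197
grasp_force: 25.0
```

Request:
step_arm --deltas '[[[0.13, -0.5, 0], [0, 0, 0]], [[0.13, -0.5, 0], [0, 0, 0]], [[0.13, -0.5, 0], [0, 0, 0]]]'

```text
time_s: 10.15
tcp_pos: [0.4754, -0.0901, 0.1026]
tool_rot: [-0.0, 0.991, 0.135, 0.0]
force: [0.4, -3.5, -0.3]
opening: 0.0197
grasp_force: 25.0
```

Request:
step_arm --deltas '[[[0.13, -0.5, 0], [0, 0, 0]], [[0.13, -0.5, 0], [0, 0, 0]], [[0.13, -0.5, 0], [0, 0, 0]]]'

```text
time_s: 10.52
tcp_pos: [0.4752, -0.0902, 0.1025]
tool_rot: [-0.0, 0.991, 0.135, -0.0]
force: [1.0, 0.3, -1.5]
opening: 0.0197
grasp_force: 25.0
```

Request:
step_arm --deltas '[[[0, 0, -1], [0, 0, 0]], [[0, 0, -2], [0, 0, 0]], [[0, 0, -2], [0, 0, 0]]]'

```text
time_s: 10.9
tcp_pos: [0.4752, -0.0906, 0.1005]
tool_rot: [-0.0, 0.991, 0.135, -0.0]
force: [-1.0, -0.5, 0.1]
opening: 0.0204
grasp_force: 25.0
```

Request:
step_arm --deltas '[[[0.1, -0.3, -1.5], [0, 0, 0]], [[0.1, -0.3, -3], [0, 0, 0]], [[0.1, -0.3, -4.5], [0, 0, 0]], [[0.1, -0.3, -6], [0, 0, 0]], [[0.1, -0.3, -6], [0, 0, 0]]]'

```text
time_s: 11.52
tcp_pos: [0.4755, -0.091, 0.0945]
tool_rot: [-0.0, 0.991, 0.135, -0.0]
force: [0.3, 0.2, -1.3]
opening: 0.0199
grasp_force: 25.0
```

Request:
step_arm --deltas '[[[0, 0, -2], [0, 0, 0]], [[0, 0, -5], [0, 0, 0]], [[0, 0, -8], [0, 0, 0]], [[0, 0, -10], [0, 0, 0]], [[0, 0, -10], [0, 0, 0]]]'

```text
time_s: 12.15
tcp_pos: [0.4754, -0.091, 0.0844]
tool_rot: [-0.0, 0.991, 0.135, -0.0]
force: [-0.2, -0.2, -0.8]
opening: 0.02
grasp_force: 25.0
```

Request:
step_arm --deltas '[[[0, 0, -2], [0, 0, 0]], [[0, 0, -4], [0, 0, 0]], [[0, 0, -5.5], [0, 0, 0]], [[0, 0, -5.5], [0, 0, 0]]]'

```text
time_s: 12.65
tcp_pos: [0.4755, -0.0911, 0.079]
tool_rot: [-0.0, 0.991, 0.135, -0.0]
force: [0.6, -0.2, -0.9]
opening: 0.02
grasp_force: 25.0
```

Request:
step_arm --deltas '[[[0, 0, -0.5], [0, 0, 0]], [[0, 0, -1], [0, 0, 0]], [[0, 0, -1.5], [0, 0, 0]], [[0, 0, -1.5], [0, 0, 0]]]'

```text
time_s: 13.15
tcp_pos: [0.4755, -0.0911, 0.0776]
tool_rot: [0.0, 0.991, 0.135, -0.0]
force: [-0.1, 0.4, -1.1]
opening: 0.02
grasp_force: 25.0
```

Request:
step_arm --deltas '[[[0, 0, -0.5], [0, 0, 0]], [[0, 0, -1], [0, 0, 0]], [[0, 0, -1], [0, 0, 0]]]'

```text
time_s: 13.52
tcp_pos: [0.4755, -0.0911, 0.0767]
tool_rot: [0.0, 0.991, 0.135, 0.0]
force: [-1.1, 0.6, 1.3]
opening: 0.0201
grasp_force: 25.0
```

Request:
step_arm --deltas '[[[0, 0, -0.5], [0, 0, 0]], [[0, 0, -1], [0, 0, 0]], [[0, 0, -1], [0, 0, 0]]]'

```text
time_s: 13.9
tcp_pos: [0.4756, -0.0911, 0.0757]
tool_rot: [0.0, 0.991, 0.135, 0.0]
force: [-1.2, 0.5, 3.4]
opening: 0.0199
grasp_force: 25.0
```

Request:
step_arm --deltas '[[[0, 0, 0.5], [0, 0, 0]], [[0, 0, 0.5], [0, 0, 0]]]' --grip_force 5

```text
time_s: 14.15
tcp_pos: [0.4756, -0.091, 0.0762]
tool_rot: [0.0, 0.991, 0.135, 0.0]
force: [-0.4, -0.3, 3.2]
opening: 0.0197
grasp_force: 5.0
```

Request:
step_arm --deltas '[[[0, 0, 0], [0, 0, 0]], [[0, 0, 0], [0, 0, 0]], [[0, 0, 0], [0, 0, 0]], [[0, 0, 0], [0, 0, 0]], [[0, 0, 0], [0, 0, 0]]]' --hand 42

```text
time_s: 14.78
tcp_pos: [0.4756, -0.0911, 0.0761]
tool_rot: [0.0, 0.991, 0.135, 0.0]
force: [-0.5, -0.5, 0.4]
opening: 0.0421
grasp_force: 0.0
```

Request:
step_arm --deltas '[[[0, 0, 10], [0, 0, 0]], [[0, 0, 30], [0, 0, 0]], [[0, 0, 60], [0, 0, 0]], [[0, 0, 100], [0, 0, 0]], [[0, 0, 140], [0, 0, 0]]]'

```text
time_s: 15.4
tcp_pos: [0.4754, -0.0909, 0.2181]
tool_rot: [0.0, 0.991, 0.135, 0.0]
force: [1.2, -0.1, 0.5]
opening: 0.0417
grasp_force: 0.0
```

Request:
step_arm --deltas '[[[0, -60, 0], [0, 0, 0]], [[0, -120, 0], [0, 0, 0]], [[0, -180, 0], [0, 0, 0]], [[0, -240, 0], [0, 0, 0]], [[0, -240, 0], [0, 0, 0]]]'

```text
time_s: 16.02
tcp_pos: [0.4738, -0.3364, 0.2162]
tool_rot: [0.001, 0.991, 0.131, -0.0]
force: [0.4, 0.5, -0.7]
opening: 0.0422
grasp_force: 0.0
```

Run:
```python
from station import ctrl, imaging
import cv2,pickle,numpy as np
o=[]
for n,(x,y) in(("scene",(300,160)),("top",(280,195))):
    d=imaging.capture(n);pickle.dump(d,open(n+"9.pkl","wb"))
    o.append(cv2.resize(d["image"][y:y+80,x:x+65,::-1],None,fx=6,fy=6,interpolation=cv2.INTER_CUBIC))
cv2.imwrite("pics/end.png",cv2.hconcat(o))
```

```text
(no output)
```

View pics/end.png

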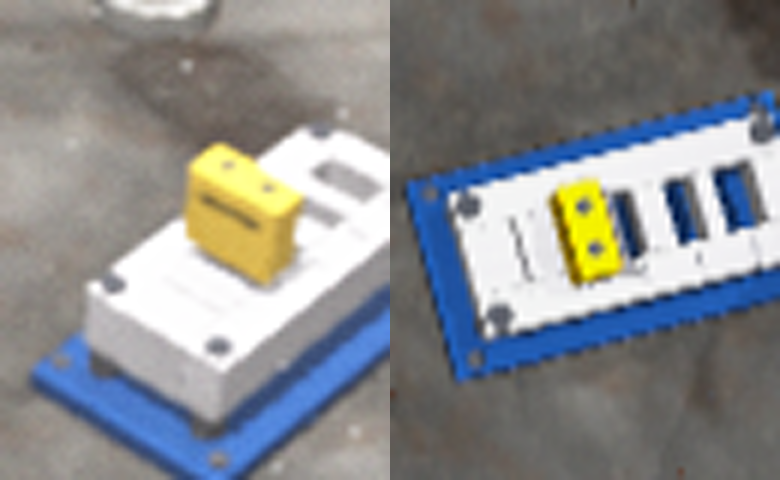

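Run:
```python
from h import *
def rep(n,g,uv):
    d=pickle.load(open(n+"9.pkl","rb"));R=np.array([[np.cos(g[2]),np.sin(g[2])],[-np.sin(g[2]),np.cos(g[2])]])
    w=unproj(d,uv,.106);print(n,(R@(w[:2]-g[:2])*1000).round(1))
# head-top centre from the two holes' midpoint
rep("top",[.48332,-.11822,.268],crop([[(583+597)/2-390,(206+249)/2]],280,195,6)[0])
rep("scene",[.47854,-.1149,.2765],crop([[(228+268)/2,(165+187)/2]],300,160,6)[0])
```

```text
top [-1.2 26.3]
scene [ 1.9 23.4]
```

Both cameras put the key within 2 mm of slot 2's centre along x. It's upright and seated 28 mm deep, so I'm handing in.

```bash
python3 -c "
from station import ctrl
print(ctrl.finish_job())"
```

```text
the job is handed in; nothing more can be done
None
```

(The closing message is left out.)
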